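# Take a board carrier out through the dry cabinet's pass box

## Robot

A 7-joint arm with a two-finger parallel gripper is mounted at the origin on the work surface. World frame = base frame: x ahead of the robot, y to its left, z up, the work surface at z = 0. Lengths are in m, angles in rad, forces in N, time in s.
With the tool pointing down it reaches from about 0.425 to 0.95 m from the base axis. Payload 4.7 kg.
Tool frame: the origin (TCP) lies between the finger pads; the fingertips stand 25 mm ahead of it and the grasp point (between the pads) lies 6 mm ahead of it; x points along the fingers, z is the direction in which the jaws open and shut, and the axes are right-handed (so a half turn about x gives the same grasp; the last joint's range is limited). The gripper opens to 85 mm and grips with 20 to 120 N. Pads are 22 mm wide; open, the fingers measure 114 mm over their backs; the gripper's body (76 mm by 85 mm) begins 54 mm behind the grasp point. The pads swing forward as they close: fully open they stand 13 mm farther back than shut.
Start: joints at [1.083, 0.469, -0.049, 1.532, 0.024, 1.141, -0.082], TCP at [0.299, -0.605, 0.219] pointing down, gripper open.
Joint ranges: [-2.59, 2.59], [-0.33, 1.99], [-1.39, 1.29], [0.1, 2.45], [-1.04, 4.18], [0.21, 1.99], [-2.66, 2.66]. Speed limits (rad/s): [2.57, 2.57, 3.14, 3.14, 3.14, 3.14, 3.14].

## Interface

Orientations are given as a 3x3 rotation matrix whose columns are the frame's x, y, z axes.
In Python, from rig import * gives the robot as it stands. Calls block until the motion is done:
- movep(position, orientation): joint-space move of the TCP to a pose.
- move_l(position, attitude=None, feed=0.15, until_force=None): straight line of the TCP; attitude=None keeps the orientation; feed is the mean speed in m/s. With until_force (N) it stops when the force on the tool has changed by that much, and returns True; else False.
- move_joints(angles): joint-space move.
- command_gripper(opening, newtons=None): finger opening in m; newtons is the grip in N (None keeps the last); returns when the fingers have stopped.
- sleep(seconds).
- inverse_kinematics(position, orientation): joint angles nearest the present ones, or None.
- sense(): the state.
- camera(name): name is "scene" or "top" or "wrist"; returns (picture, depth): 400x640x3 uint8, red, green, blue; 400x640 float32, m along the optical axis (not along the pixel's ray), 0 where there is no reading.
- camera_params(name): a dict with "K" (3x3 intrinsics, pixels), "position" and "rotation" of the camera in the world; the wrist camera has in their place "tool_from_camera" (4x4, takes a point from camera to tool coordinates, whose origin is the TCP and whose axes are the tool frame's). Camera axes: x right, y down, z forward; pixel columns grow to the right and rows downward; lengths in m; the calibration is good to about 2 mm. The wrist camera is an equidistant fisheye: a pixel r from the principal point sees the ray r / f radians off the axis. A picture is of the moment at which its call begins: read the wrist's pose just before it. camera_params takes no time and is no camera call.
A pose or a line that the arm cannot do raises Unreachable and nothing moves.
- finish_job(): hands the job in, once; it reports no verdict.
The state is a dict: "time_s": time; "joint_pos": joint angles; "qd": joint speeds; "joint_efforts": joint torques, N m; "position": TCP position; "tcp_rot": TCP orientation; "wrist_force": force on the tool from outside, world axes, zero at the start; "ft_torque": the same for the moment, N m; "finger_gap": finger opening in m.
Only numpy, scipy, OpenCV 4.12 (cv2) and the standard library are available. Lean on these libraries where they do the work, as an engineer would, in place of code of your own. Each camera call takes 0.05 s, during which the arm holds its last target.

## Task

Take the board carrier out of the dry cabinet's pass box: first, with the outer door still shut, press the orange inner-gate handle firmly down with the gripper so that you feel the gate is fully home, then swing the clear outer door (blue tab) well open and leave it standing open. Lift the carrier (yellow grip fin) out, keeping it level, and set it down (do not drop it) upright and wholly on the blue mat; the inner gate must stay shut all the while the outer door is open, and the other things on the bench are to be left alone.

Things in the scene. Friction and masses are not known exactly. Their poses are not given: they have to be found in the camera images.
- pass_box: White chamber with a sloping front, fixed on the bench. Origin: centre of its underside, on the bench; x points from the sloping front to the back, y (left) to the dry cabinet joined on, z up. Outside x -105 to 95, y -112 to 112 mm; inside y -106 to 96 (the gate), floor 20 mm above the bench; front wall 6 mm thick, 58 mm high. A clear fixed roof at z 144 covers x 0 to 95
- mouth (a point): Centre of the chamber's sloping mouth, which rises at 40 deg from the front wall's top to the hinge line at pass_box x 0, z 144 mm. With the roof and the opened door above, the carrier must be reached through it with the tool tilted, 25 to 40 deg from vertical, from the robot's side
- cabinet_top (a point): Centre of the top of the white dry cabinet, fixed to the chamber's left: pass_box x -20 to 200, y 116 to 396, 220 mm high; a readout box stands on it to z 240 at x 5 to 55, y 255 to 345 mm
- door_hinge (a point): Middle of the outer door's hinge line, at x 0, y 0, z 144 mm of pass_box; the hinge runs along pass_box's y
- outer_door (a joint): Outer door: clear flap with dark edges, 132 mm from hinge to lower edge, 220 mm wide, 7 mm thick, on the mouth. Radians, 0 shut; it swings up and back about the hinge to a stop at 1.9, where it still leans a little forward over the mouth. Well open: more than 1.5. Stiff hinge (0.3 N m; door 0.2 kg): it stays where it is left
- door_tab (a point): Grip point on the door's blue tab: 12 mm thick along pass_box y, 16 mm high, sticking about 40 mm forward (pass_box -x) from the middle of the door's lower edge when shut. The point is 16 mm from the free end; 128 mm in front of the hinge line and 79 mm below it when shut. It turns with the door; at 1.57 rad the tab points straight up
- inner_gate (a joint): Inner gate between chamber and cabinet: orange panel in upright guides, handle above the roof. Metres raised, 0 fully shut; it starts shut or up to 22 mm raised. Friction holds it; it slides down under about 2 to 4 N, then stops hard. Fully home: less than 3 mm. A firm check: a push of 3 N or more for 0.2 s at the bottom
- gate_handle (a point): Middle of the top face of the orange bar handle on the inner gate, 60 mm along pass_box x, 18 mm along y, 14 mm high. It lies at x 20, y 99, z 195 mm of pass_box when the gate is shut
- carrier: Board carrier, loose in the chamber: black tray 60 mm (its x) by 80 mm (its y), 16 mm high, with a green board and an upright yellow fin in the middle, 34 mm along x, 12 mm thick along y, its top 65 mm above the underside. 0.08 to 0.15 kg. Origin: centre of its underside; z up. It must not tip by more than 0.5 rad
- carrier_fin (a point): Point on the fin's middle line 50 mm above the carrier's underside (15 mm below the fin's top), where to pinch it across its 12 mm
- mat: Blue mat fixed flat on the bench, 170 by 170 mm, 4 mm thick. Origin: centre of its underside, so its top is 4 mm higher
- parts_bin: Bystander: black open bin 90 x 70 x 60 mm, origin under its centre
- screwdriver: Bystander: red-handled screwdriver lying on the bench
- jar: Bystander: amber jar with a white cap, 56 mm across, 75 mm high, origin under its centre
- reel: Bystander: grey wire-reel spool standing on its flange, 60 mm across, 40 mm high, origin under its centre
- tin: Bystander: aluminium tin 52 mm across, 45 mm high, origin under its centre
Things that resemble listed ones, but are neither listed nor needed, are in the scene too. Several things have the shape of the mat; the one meant has the colours described above.

How it is judged:
By the outcome, as a careful person would: the job done as asked, in the order asked, and still so for the second after the job is handed in, with the robot touching nothing.
It also fails if it takes over 72 s, if anything falls off the work surface, if the arm or the gripper's body presses on something with over 40 N, if the wrist force passes 120 N, or if a joint passes its speed limit or range.

## Working session

There is one attempt and no reset: what is moved stays moved. The work goes in short steps, each a Python script; the robot and the scene stay as the last script left them, time stands still between calls to the robot, and variables do not carry over. Pictures are saved under pics/ and viewed, and the job is handed in when it is done.

```bash
ls; mkdir -p pics
python3 - <<'E'
from rig import *
import cv2,numpy as np
s=sense();print(s)
for n in["scene","top","wrist"]:
    p,d=camera(n);cv2.imwrite(f"pics/{n}0.png",p[:,:,::-1]);np.save(f"pics/{n}0.npy",d)
    print(n,camera_params(n),(d>0).mean())
E
```

```text
pics
{'time_s': 0.0, 'joint_pos': array([ 1.0831476 ,  0.46942655, -0.04860556,  1.53370005,  0.02407056,
        1.14100035, -0.08228578]), 'qd': array([ 0.00050101,  0.00113794, -0.00068338, -0.00013102, -0.00190945,
        0.0014303 ,  0.00034623]), 'joint_efforts': array([ 5.94365611e-04, -5.10306144e+01, -4.70095198e-02, -2.37713045e+01,
        1.04435073e-02,  7.43106444e-03,  6.30560308e-06]), 'position': array([ 0.29865833, -0.60464932,  0.21816892]), 'tcp_rot': array([[-8.99964375e-04,  8.96588164e-01,  4.42864374e-01],
       [ 1.72996252e-03,  4.42865287e-01, -8.96586496e-01],
       [-9.99998099e-01, -4.07571366e-05, -1.94962690e-03]]), 'wrist_force': array([ 0.5323244 ,  0.51147776, -0.44724611]), 'ft_torque': array([ 0.01454399, -0.06160655, -0.00076503]), 'finger_gap': 0.0856394890164757}
scene {'K': array([[412.25559502,   0.        , 316.94448664],
       [  0.        , 412.25559502, 201.35627368],
       [  0.        ,   0.        ,   1.        ]]), 'position': array([1.11433789, 0.57985106, 0.94367858]), 'rotation': array([[-0.70085068,  0.47798905, -0.52946652],
[... 348 characters left out ...]
 array([[ 0.0288381 , -0.99735145,  0.06677157],
       [-0.99946697, -0.02774775,  0.01720001],
       [-0.0153017 , -0.06723199, -0.99762003]])} 0.99608984375
wrist {'K': array([[309.70691629,   0.        , 320.8062814 ],
       [  0.        , 309.70691629, 193.67722064],
       [  0.        ,   0.        ,   1.        ]]), 'tool_from_camera': array([[-1.52973363e-03, -2.86895315e-01,  9.57960718e-01,
        -1.55088697e-01],
       [-1.73316812e-04, -9.57961749e-01, -2.86895901e-01,
         7.23114822e-02],
       [ 9.99998815e-01, -6.04905005e-04,  1.41570252e-03,
        -5.58785236e-05],
       [ 0.00000000e+00,  0.00000000e+00,  0.00000000e+00,
         1.00000000e+00]])} 0.99134375
```

View pics/scene0.png

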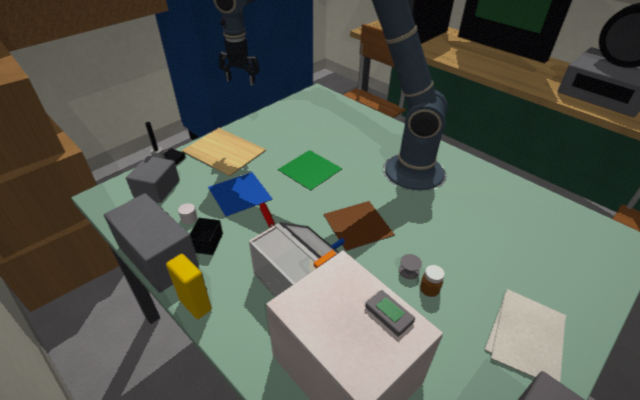

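View pics/top0.png

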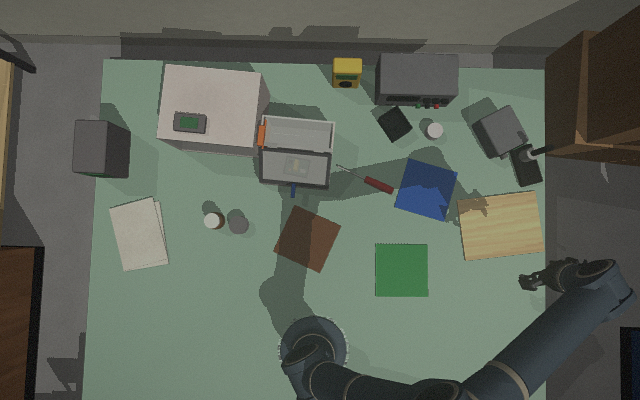

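View pics/wrist0.png

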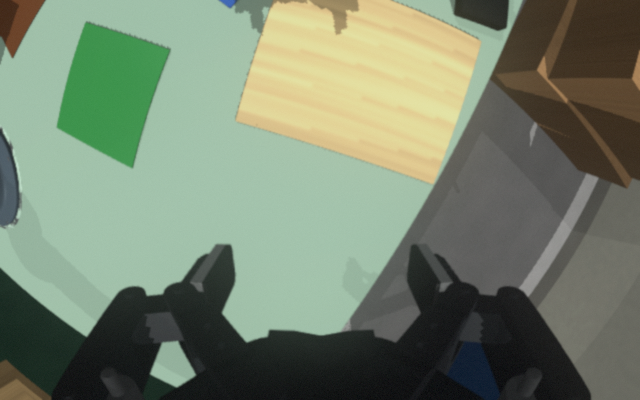

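The scene view shows the cabinet (350,330), the chamber (290,260) and the blue mat (240,193). The top view shows the box around (295,150), its blue tab at (293,190), the orange handle at (262,134) and the mat at (426,189). Next I'll zoom in and measure.

```bash
cat > h.py <<'E'
import numpy as np,cv2
def ray(c,u,v):
    K=c["K"];d=np.array([(u-K[0,2])/K[0,0],(v-K[1,2])/K[1,1],1.])
    return np.array(c["position"]),c["rotation"]@d
def onz(c,u,v,z):
    o,d=ray(c,u,v);return o+d*(z-o[2])/d[2]
def dep(c,d,u,v):
    o,r=ray(c,u,v);return o+r*d[int(round(v)),int(round(u))]
def wray(c,T,u,v):
    K=c["K"];x=np.array([(u-K[0,2]),(v-K[1,2])]);r=np.hypot(*x);th=r/K[0,0]
    dc=np.array([*(np.sin(th)*x/max(r,1e-9)),np.cos(th)])
    M=T@c["tool_from_camera"];return M[:3,3],M[:3,:3]@dc
def two(o1,d1,o2,d2):
    A=np.stack([d1,-d2],1);t=np.linalg.lstsq(A,o2-o1,rcond=None)[0]
    p,q=o1+d1*t[0],o2+d2*t[1];return (p+q)/2,np.linalg.norm(p-q)
E
python3 - <<'E'
import cv2
t=cv2.imread("pics/top0.png");s=cv2.imread("pics/scene0.png")
cv2.imwrite("pics/topz.png",cv2.resize(t[105:215,150:350],None,fx=4,fy=4,interpolation=cv2.INTER_CUBIC))
cv2.imwrite("pics/scz.png",cv2.resize(s[190:340,220:400],None,fx=4,fy=4,interpolation=cv2.INTER_CUBIC))
E
```

```text
(no output)
```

View pics/topz.png

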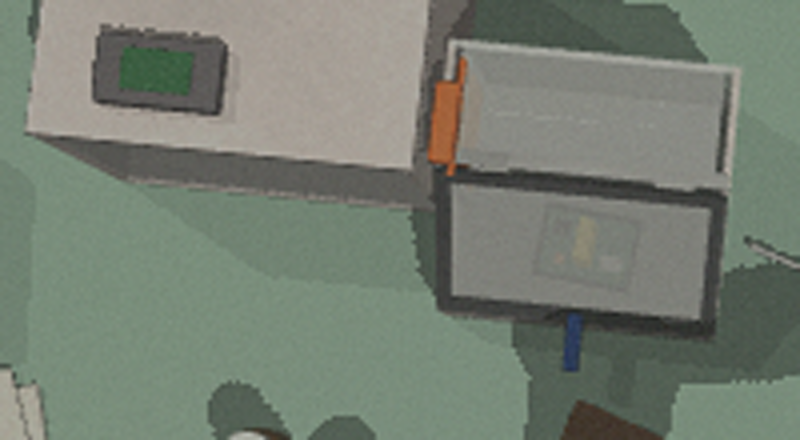

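View pics/scz.png

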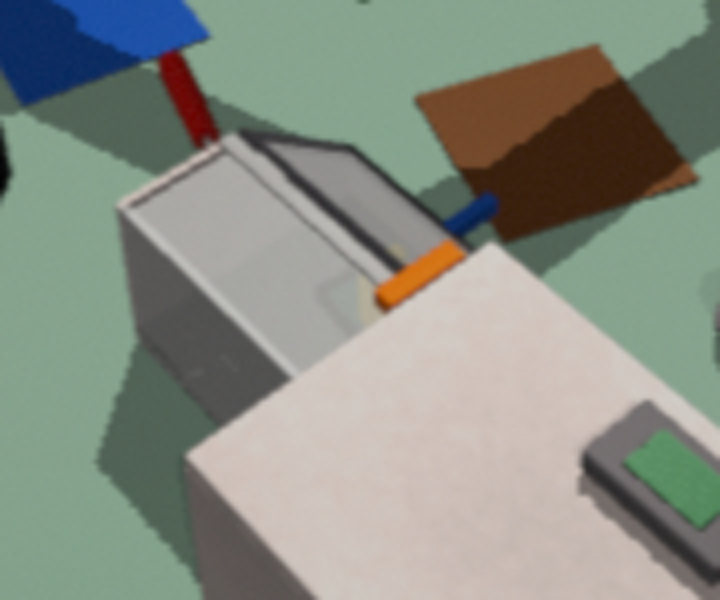

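Run:
```python
from rig import *
from h import *
np.set_printoptions(precision=4,suppress=True)
ct,cs=camera_params("top"),camera_params("scene")
dt,ds=np.load("pics/top0.npy"),np.load("pics/scene0.npy")
t,s=cv2.imread("pics/top0.png"),cv2.imread("pics/scene0.png")
Z=lambda x,y:(150+x/4-.375,105+y/4-.375)
S=lambda x,y:(220+x/4-.375,190+y/4-.375)
# cabinet top front edge & right edge
a,b,c=[onz(ct,*Z(*p),.22) for p in[(25,131),(412,168),(430,0)]]
print("cab",a,b,c,"yaw",np.arctan2(*( -(a-b)[[0,1]]*[1,-1])), np.linalg.norm(a-b))
for n,p in dict(hL=(445,172),hR=(727,188),tl=(452,42),tr=(738,68)).items(): print(n,onz(ct,*Z(*p),.144),dep(ct,dt,*Z(*p)))
for nm,lo,hi in(("orange",(5,150,120),(16,255,255)),("blue",(105,120,60),(125,255,255))):
    for img,c,d,w in((t,ct,dt,(150,105,350,215)),(s,cs,ds,(300,190,400,300))):
        m=cv2.inRange(cv2.cvtColor(img,cv2.COLOR_BGR2HSV),lo,hi);mm=np.zeros_like(m);mm[w[1]:w[3],w[0]:w[2]]=m[w[1]:w[3],w[0]:w[2]]
        v,u=np.nonzero(mm)
        P=np.array([dep(c,d,x,y) for x,y in zip(u,v)])
        print(nm,len(u),u.mean(),v.mean(),u.min(),u.max(),v.min(),v.max(),"P med",np.median(P,0),"p5",np.percentile(P,3,0),np.percentile(P,97,0))
# mat
m=cv2.inRange(cv2.cvtColor(t,cv2.COLOR_BGR2HSV),(105,120,40),(125,255,255));m[:,:380]=0;m[:,480:]=0
n,_=cv2.findContours(m,cv2.RETR_EXTERNAL,cv2.CHAIN_APPROX_NONE);q=max(n,key=cv2.contourArea);r=cv2.minAreaRect(q);print(r)
B=np.array([onz(ct,*p,.004) for p in cv2.boxPoints(r)]);print(B,B.mean(0),np.linalg.norm(B[1]-B[0]),np.linalg.norm(B[2]-B[1]))
print(dep(ct,dt,*r[0]))
# fin top view & carrier
print("fin@.085",onz(ct,*Z(585,240),.085),"depth",dep(ct,dt,*Z(585,240)))
print("tab",dep(ct,dt,*Z(572,345)))
print("screw",dep(ct,dt,378,185))
for nm,p in dict(bin=(394,123),jarcap=(213,220),reel=(238,222),tin=(434,130),brown=(307,239),yell=(347,72)).items():print(nm,dep(ct,dt,*p))
```

```text
cab [0.6418 0.4648 0.22  ] [0.6223 0.1857 0.22  ] [0.7444 0.1775 0.22  ] yaw -0.06963782575518085 0.2797660315580506
hL [0.6327 0.1733 0.144 ] [0.632  0.1727 0.1481]
hR [ 0.6261 -0.0402  0.144 ] [ 0.6258 -0.0402  0.1457]
tl [0.7325 0.1717 0.144 ] [0.7323 0.1716 0.1447]
tr [ 0.718 -0.046  0.144] [ 0.7177 -0.046   0.1452]
orange 127 260.9133858267717 134.88188976377953 257 265 120 148 P med [0.6589 0.1659 0.2067] p5 [0.6308 0.1574 0.1486] [0.7052 0.1738 0.2113]
orange 141 324.17021276595744 258.02836879432624 314 335 250 266 P med [0.6636 0.167  0.2076] p5 [0.6346 0.1588 0.2044] [0.6905 0.1746 0.2097]
blue 32 292.46875 190.34375 291 294 184 196 P med [0.509  0.0794 0.0739] p5 [0.4927 0.074  0.067 ] [0.5306 0.083  0.0781]
blue 72 337.55555555555554 243.29166666666666 331 343 238 248 P med [0.5136 0.0807 0.0721] p5 [0.4935 0.0729 0.0596] [0.535  0.0851 0.0756]
((425.4588928222656, 189.40830993652344), (50.98051452636719, 50.69717025756836), 16.46001434326172)
[[ 0.4715 -0.2526  0.004 ]
 [ 0.6344 -0.2974  0.004 ]
 [ 0.5905 -0.4594  0.004 ]
 [ 0.4285 -0.4137  0.004 ]] [ 0.5312 -0.3558  0.004 ] 0.16893579910311524 0.16782817561918817
[ 0.5309 -0.3559  0.0039]
fin@.085 [0.5913 0.0697 0.085 ] depth [0.5877 0.0678 0.1132]
tab [0.509  0.078  0.0743]
screw [ 0.5389 -0.196   0.0303]
bin [ 0.75   -0.248   0.0064]
jarcap [0.41   0.3252 0.079 ]
reel [0.4058 0.2544 0.0364]
tin [ 0.7223 -0.3728  0.0408]
brown [0.3566 0.0304 0.01  ]
yell [ 0.8674 -0.0807  0.1583]
```

The depth readings and the stated dimensions agree:

- **Box:** origin about (0.633, 0.069), yaw −0.07.
- **Gate handle:** top at z≈0.208, so the gate is raised about 13 mm.
- **Tab:** (0.509, 0.078, top 0.074).
- **Mat:** centre (0.531, −0.356), sides 168 mm.

Next I'll check IK and then press the gate.

```bash
cat >> h.py <<'E'
YAW=-0.0698;BO=np.array([.6335,.0685,0])
c_,s_=np.cos(YAW),np.sin(YAW)
RB=np.array([[c_,-s_,0],[s_,c_,0],[0,0,1.]])
def box(p): return BO+RB@np.array(p,float)
def tobox(p): return RB.T@(np.array(p)-BO)
def ori(tilt,yaw,sgn):
    "tool x tilted by tilt from down toward +x(yaw); z = sgn*y(yaw)"
    c,s=np.cos(yaw),np.sin(yaw);R=np.array([[c,-s,0],[s,c,0],[0,0,1.]])
    x=np.array([np.sin(tilt),0,-np.cos(tilt)]);z=np.array([0,sgn,0.]);return R@np.stack([x,np.cross(z,x),z],1)
E
python3 - <<'E'
from rig import *
from h import *
np.set_printoptions(precision=3,suppress=True)
ik=inverse_kinematics
for k in(YAW+np.pi/2,YAW-np.pi/2): print("press",ik(box([.02,.096,.235]),ori(0,k,1)))
for sg in(1,-1):
    for th in(0,.9,1.8):
        a=np.radians(-31.7)-0  # below horiz
        an=-np.arctan2(79,128)+th; p=[-.1504*np.cos(an),0,.144+.1504*np.sin(an)]
        for ti in(0,.3): print("door",sg,th,ti,ik(box(p)+[0,0,.006],ori(ti,YAW,sg)))
    for ti in(.5,.6):print("car",sg,ti,ik(box([-.042,0,.07]),ori(ti,YAW,sg)))
    for ti in(.0,.3,.6):
      for yy in(0,.27,-.27,-.6): print("mat",sg,ti,yy,ik([.531,-.356,.08],ori(ti,yy,sg)))
E
```

```text
press [ 0.381  0.747 -1.18   1.459  0.692  1.395  2.249]
press [ 0.171  0.568 -0.733  1.471  0.389  1.252 -0.676]
door 1 0 0 [ 0.383  0.52  -0.79   2.023  0.513  0.804  0.792]
door 1 0 0.3 [ 0.408  0.432 -0.849  2.229  0.98   0.538  0.311]
door 1 0.9 0 [ 0.562  0.348 -0.982  1.925  0.334  1.043  0.938]
door 1 0.9 0.3 [ 0.632  0.172 -1.019  2.122  0.428  0.695  0.841]
door 1 1.8 0 [ 0.449  0.397 -0.867  1.61   0.312  1.28   1.031]
door 1 1.8 0.3 [ 0.487  0.214 -0.841  1.829  0.346  0.914  1.003]
car 1 0.5 [-0.077  0.397 -0.241  2.213  1.342  0.264 -0.048]
car 1 0.6 [-0.265  0.39  -0.041  2.288  2.011  0.244 -0.755]
mat 1 0.0 0 [ 0.974  0.644 -0.647  1.721  0.467  0.935  1.711]
mat 1 0.0 0.27 [ 1.011  0.662 -0.705  1.719  0.511  0.952  1.946]
mat 1 0.0 -0.27 [ 0.935  0.627 -0.586  1.724  0.421  0.919  1.477]
mat 1 0.0 -0.6 [ 0.895  0.613 -0.526  1.726  0.376  0.904  1.183]
mat 1 0.3 0 [ 1.143  0.579 -0.714  1.911  0.409  0.544  1.807]
mat 1 0.3 0.27 [ 1.222  0.636 -0.802  1.863  0.379  0.626  2.127]
mat 1 0.3 -0.27 [ 1.017  0.525 -0.586  1.945  0.442  0.489  1.473]
mat 1 0.3 -0.6 [ 0.8
[... 829 characters left out ...]
.841 -1.068]
mat -1 0.0 0.27 [ 0.588  0.554 -0.087  1.746  0.061  0.844 -0.829]
mat -1 0.0 -0.27 [ 0.512  0.551  0.018  1.751 -0.013  0.839 -1.305]
mat -1 0.0 -0.6 [ 0.465  0.552  0.083  1.754 -0.059  0.838 -1.596]
mat -1 0.3 0 [ 0.725  0.476 -0.15   1.935 -0.209  0.496 -0.799]
mat -1 0.3 0.27 [ 0.811  0.506 -0.224  1.887 -0.228  0.581 -0.496]
mat -1 0.3 -0.27 [ 0.599  0.454 -0.04   1.97  -0.164  0.436 -1.137]
mat -1 0.3 -0.6 [ 0.41   0.447  0.13   1.991 -0.08   0.409 -1.584]
mat -1 0.6 0 [ 1.036  0.494 -0.41   2.09  -0.992  0.227  0.08 ]
mat -1 0.6 0.27 [ 1.148  0.557 -0.492  1.996 -0.693  0.404  0.072]
mat -1 0.6 -0.27 [ 1.562  0.899 -1.324  2.125  1.637  0.63  -2.58 ]
mat -1 0.6 -0.6 None
```

```bash
cat > press.py <<'E'
from rig import *
from h import *
np.set_printoptions(precision=4,suppress=True)
s=sense();command_gripper(0.0,30)
R=ori(0,YAW-np.pi/2,1)
move_l([.32,-.5,.36],feed=.3)
movep(box([.02,.096,.30]),R)
print(sense()["time_s"],sense()["position"],tobox(sense()["position"]))
b=sense()["wrist_force"]
print(move_l(box([.02,.096,.242]),R,feed=.1,until_force=8), sense()["position"], sense()["wrist_force"]-b)
E
python3 press.py
```

```text
4.3 [0.6606 0.1613 0.3   ] [0.0206 0.0945 0.3   ]
False [0.6604 0.1631 0.2425] [-0.2511 -1.461  -0.353 ]
```

```bash
cat > press2.py <<'E'
from rig import *
from h import *
np.set_printoptions(precision=4,suppress=True)
b=sense()["wrist_force"]
R=ori(0,YAW-np.pi/2,1)
p=box([.02,.096,.242])
for z in np.arange(.237,.200,-.003):
    p[2]=z; st=move_l(p,R,feed=.04,until_force=9)
    f=sense()["wrist_force"]-b
    print(round(z,4),st,sense()["position"][2],f)
    if f[2]>7: break
sleep(.3)
print(sense()["position"],sense()["wrist_force"]-b,sense()["time_s"])
c,d=camera("top");cv2.imwrite("pics/top1.png",c[:,:,::-1])
E
python3 press2.py
```

```text
0.237 False 0.2370899549646396 [ 0.1672  1.1396 -0.0514]
0.234 False 0.23381207075850746 [-0.4347  1.1569  0.7844]
0.231 False 0.2306869426393254 [ 0.9131 -0.0584  0.1092]
0.228 False 0.22769387248381193 [-0.1022  1.2167  0.8898]
0.225 False 0.22472170752520537 [0.0386 0.9604 0.507 ]
0.222 False 0.22173208742628286 [-0.57    0.6219 -0.3318]
0.219 False 0.21869627774887657 [-0.3139  0.9574 -0.0697]
0.216 False 0.21569945994853137 [1.1229 1.3258 0.8775]
0.213 False 0.21267837860185035 [0.4067 1.8027 0.0783]
0.21 False 0.2097145322870864 [0.3306 1.7581 0.2358]
0.207 False 0.20672093612404446 [ 0.8184  0.2303 -0.7552]
0.204 False 0.20370680100954258 [0.3642 1.6805 0.3033]
0.201 False 0.2006912877259175 [-0.4725  0.5625 -0.3638]
[0.6602 0.1629 0.2011] [-0.5497  1.3909 -0.1745] 8.6083
```

Run:
```python
from rig import *
import cv2,numpy as np
print(sense()["finger_gap"])
t,_=camera("top");s,d=camera("scene");w,_=camera("wrist");np.save("pics/s1.npy",d)
cv2.imwrite("pics/a.png",cv2.resize(t[85:235,200:400,::-1],None,fx=4,fy=4))
cv2.imwrite("pics/b.png",cv2.resize(s[160:310,240:440,::-1],None,fx=4,fy=4))
cv2.imwrite("pics/c.png",w[:,:,::-1])
```

```text
-0.00013341547562739756
```

View pics/b.png

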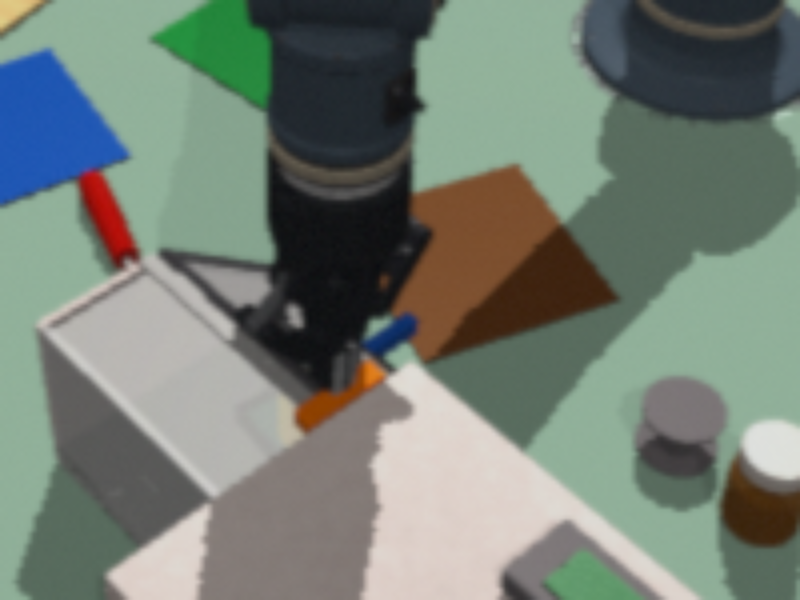

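View pics/c.png

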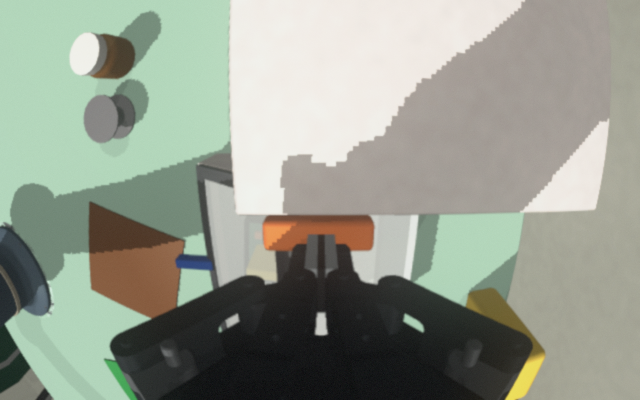

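Run:
```python
from rig import *
from h import *
np.set_printoptions(precision=4,suppress=True)
c=camera_params("scene");d=np.load("pics/s1.npy");s,_=camera("scene");t,dt=camera("top")
for img,cc,dd,w in((s,c,d,(300,190,400,300)),(t,camera_params("top"),dt,(200,105,350,215))):
    m=cv2.inRange(cv2.cvtColor(img,cv2.COLOR_RGB2HSV),(5,150,60),(16,255,255));mm=np.zeros_like(m);mm[w[1]:w[3],w[0]:w[2]]=m[w[1]:w[3],w[0]:w[2]]
    v,u=np.nonzero(mm)
    if len(u)==0: print("none");continue
    P=np.array([tobox(dep(cc,dd,x,y)) for x,y in zip(u,v)])
    print(len(u),np.median(P,0),np.percentile(P,[3,25,75,97],axis=0))
S=sense();T=np.eye(4);T[:3,:3]=S["tcp_rot"];T[:3,3]=S["position"];cw=camera_params("wrist")
wi,wd=camera("wrist")
for u,v in((270,220),(320,228),(370,220),(270,246),(370,246),(320,240),(310,255)):
    o,r=wray(cw,T,u,v);M=T@cw["tool_from_camera"];z=wd[v,u];k=z/(M[:3,2]@r);print(u,v,wi[v,u],tobox(o+r*k))
print(sense()["joint_efforts"])
```

```text
1626 [-0.2749 -0.0316  0.004 ] [[-0.3487 -0.1172  0.0001]
 [-0.3094 -0.0671  0.0026]
 [-0.228   0.0014  0.0052]
 [ 0.0349  0.1042  0.2075]]
none
270 220 [128  84  63] [-0.0073  0.1088  0.2054]
320 228 [168  96  60] [0.0191 0.1059 0.2089]
370 220 [120  78  58] [0.0457 0.1083 0.2041]
270 246 [183 108  66] [-0.0078  0.0946  0.2075]
370 246 [165  98  63] [0.0461 0.0943 0.207 ]
320 240 [54 47 44] [0.0192 0.1068 0.2253]
310 255 [86 85 82] [0.015  0.1069 0.2405]
[ -0.0013 -51.2839 -11.3054 -21.6678   0.0109   0.0009  -0.    ]
```

Run:
```python
from rig import *
from h import *
np.set_printoptions(precision=4,suppress=True)
S=sense();T=np.eye(4);T[:3,:3]=S["tcp_rot"];T[:3,3]=S["position"];cw=camera_params("wrist")
wi,wd=camera("wrist");M=T@cw["tool_from_camera"];print(tobox(M[:3,3]),T)
for u in(312,320,330):
  for v in range(210,262,4):
    o,r=wray(cw,T,u,v);z=wd[v,u];k=z/(M[:3,2]@r);print(u,v,wi[v,u],tobox(o+r*k))
cv2.imwrite("pics/d.png",cv2.resize(wi[190:290,240:400,::-1],None,fx=5,fy=5))
```

```text
[0.0196 0.1686 0.3561] [[-0.      0.0697  0.9976  0.6602]
 [-0.      0.9976 -0.0697  0.1629]
 [-1.     -0.     -0.      0.201 ]
 [ 0.      0.      0.      1.    ]]
312 210 [165 157 151] [0.0154 0.1198 0.22  ]
312 214 [144 131 123] [0.0154 0.1178 0.2201]
312 218 [108  73  55] [0.0148 0.1084 0.2012]
312 222 [133  82  57] [0.0196 0.1686 0.3561]
312 226 [162  94  59] [0.015  0.1064 0.2074]
312 230 [168  97  60] [0.015  0.1049 0.2093]
312 234 [126  91  76] [0.0152 0.1064 0.2176]
312 238 [92 90 87] [0.0154 0.1073 0.2241]
312 242 [90 89 86] [0.0155 0.106  0.2258]
312 246 [89 87 84] [0.0156 0.1067 0.2314]
312 250 [87 85 83] [0.0157 0.1064 0.2348]
312 254 [87 86 82] [0.0158 0.1068 0.2393]
312 258 [85 85 83] [0.0159 0.1066 0.2424]
320 210 [166 157 151] [0.0192 0.1199 0.2203]
320 214 [145 133 125] [0.0192 0.1179 0.2204]
320 218 [107  71  51] [0.0191 0.1088 0.202 ]
320 222 [132  81  55] [0.0191 0.1082 0.2063]
320 226 [160  93  58] [0.0191 0.1061 0.2068]
320 230 [167  95  58] [0.0191 0.1045 0.2083]
320 234 [116  72  51] [0.0192 0.1066 0.2181]
320 238 [55 49 45] [0.0192 0.1063 0.2219]
320 242 [54 47 43] [0.0192 0.1059 0.2257]
320 246 [52 45 42] [0.0192 0.1067 0.2314]
320 250 [49 43 39] [0.0192 0.1067 0.2354]
320 254 [50 42 39] [0.0192 0.1075 0.2406]
320 258 [47 40 37] [0.0192 0.1068 0.2429]
330 210 [162 155 148] [0.0238 0.1198 0.2202]
330 214 [144 131 123] [0.0238 0.1181 0.2209]
330 218 [106  69  53] [0.0245 0.1086 0.2015]
330 222 [131  80  53] [0.0243 0.1082 0.2064]
330 226 [161  93  59] [0.0196 0.1686 0.3561]
330 230 [169  95  58] [0.0244 0.1041 0.2073]
330 234 [126  91  76] [0.024  0.1066 0.2179]
330 238 [90 88 86] [0.0239 0.1061 0.2216]
330 242 [88 86 84] [0.0238 0.1059 0.2255]
330 246 [88 85 84] [0.0237 0.1063 0.2305]
330 250 [86 86 84] [0.0236 0.1062 0.2343]
330 254 [85 84 83] [0.0235 0.1066 0.2389]
330 258 [86 86 84] [0.0234 0.1066 0.2425]
```

View pics/d.png

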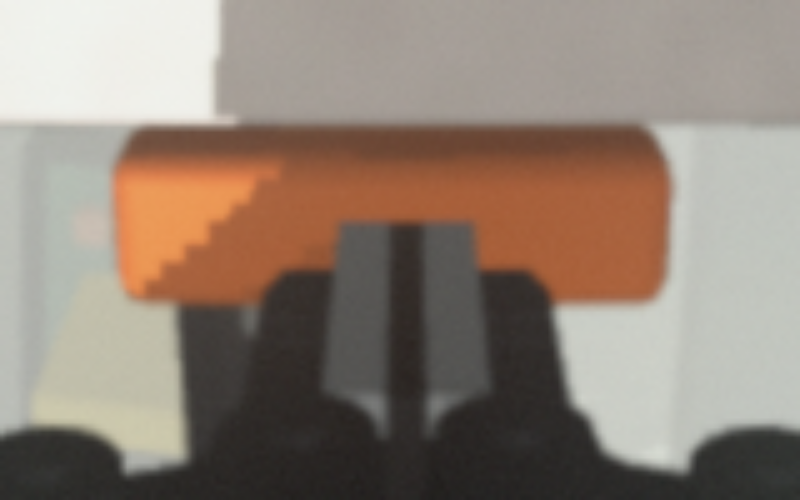

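Run:
```python
from rig import *
from h import *
np.set_printoptions(precision=4,suppress=True)
c=camera_params("scene");s,d=camera("scene");S=sense();print(S["position"],S["joint_pos"])
K=c["K"]
for z in(.176,.19,.2,.208,.218,.23):
    p=c["rotation"].T@(np.r_[S["position"][:2],z]-c["position"]);print(z,(K@p/p[2])[:2],p[2])
for v in range(244,264,2): print(v,[tobox(dep(c,d,u,v)) for u in (324,327)],s[v,325])
img=s[230:280,290:370,::-1]
cv2.imwrite("pics/e.png",cv2.resize(img,None,fx=10,fy=10))
```

```text
[0.6601 0.1629 0.201 ] [ 0.2407  0.6371 -0.8574  1.5062  0.4981  1.2275 -0.7586]
0.176 [323.4921 264.9931] 0.9729824616964224
0.19 [323.599  261.1995] 0.9635288391957917
0.2 [323.6766 258.4439] 0.9567762516953411
0.208 [323.7395 256.2113] 0.9513741816949806
0.218 [323.8191 253.3846] 0.94462159419453
0.23 [323.9162 249.9388] 0.9365184891939893
244 [array([0.0302, 0.1066, 0.2667]), array([0.022 , 0.1075, 0.2614])] [17 17 19]
246 [array([0.0303, 0.1068, 0.2603]), array([0.0196, 0.1052, 0.2511])] [22 23 25]
248 [array([0.0323, 0.1091, 0.2572]), array([0.0199, 0.1057, 0.2449])] [49 49 51]
250 [array([0.0298, 0.1066, 0.2465]), array([0.0208, 0.1069, 0.2399])] [71 71 72]
252 [array([0.0291, 0.1061, 0.2387]), array([0.0205, 0.1069, 0.2328])] [70 71 71]
254 [array([0.0299, 0.1071, 0.2335]), array([0.0188, 0.1054, 0.2233])] [68 68 69]
256 [array([0.0286, 0.106 , 0.2245]), array([0.0174, 0.1041, 0.2139])] [66 65 65]
258 [array([0.0287, 0.1063, 0.2179]), array([0.0181, 0.1051, 0.2083])] [126  66  29]
260 [array([0.0267, 0.1043, 0.2073]), array([0.0202, 0.1075, 0.205 ])] [138  64   5]
262 [array([0.444 , 0.5436, 0.9437]), array([0.0332, 0.1211, 0.2209])] [122  88  72]
```

View pics/e.png

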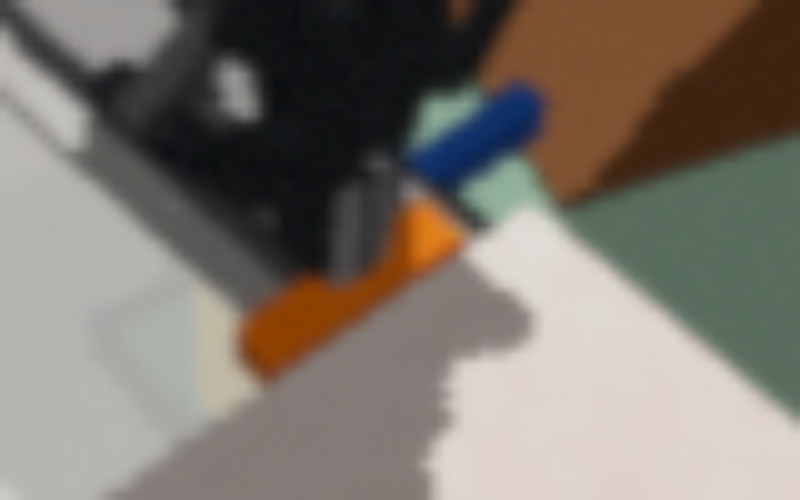

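Both views put the closed fingertips at z≈0.215, above the handle top at 0.207, although the reported TCP is at 0.201. So the fingertip offset in the text doesn't fit here. I'll keep descending under force guard and calibrate from the contact.

```bash
cat > press3.py <<'E'
from rig import *
from h import *
np.set_printoptions(precision=4,suppress=True)
b=np.mean([sense()["wrist_force"] for _ in range(1)],0)
R=ori(0,YAW-np.pi/2,1)
p=box([.02,.097,.2])
for z in np.arange(.198,.155,-.002):
    p[2]=z; st=move_l(p,R,feed=.03,until_force=9)
    f=sense()["wrist_force"]-b
    print(round(z,4),st,sense()["position"][2],f)
    if st or f[2]>6: break
sleep(.3)
print(sense()["position"],sense()["wrist_force"]-b,sense()["time_s"])
E
python3 press3.py
```

```text
0.198 False 0.19767076404834222 [-1.0987  0.7466  0.188 ]
0.196 False 0.19578930643093473 [-1.9905  0.6182  1.1558]
0.194 False 0.19408145817701947 [-0.8126  0.7846 -0.0611]
0.192 False 0.19200306757108024 [-1.3738  0.4124  2.4643]
0.19 False 0.18988545621937064 [-0.1498  1.9252  0.8276]
0.188 False 0.1878080673920172 [-0.5703  0.8524  1.897 ]
0.186 False 0.18572489740532733 [0.0926 0.9187 1.623 ]
0.184 False 0.1836823470119975 [-0.9595  1.7256  1.3953]
0.182 False 0.18303397603291077 [-3.233  -0.7142  7.0997]
[0.6601 0.1638 0.183 ] [-3.1039 -0.43    6.5144] 11.6167
```

```bash
cat > press4.py <<'E'
from rig import *
from h import *
np.set_printoptions(precision=4,suppress=True)
R=ori(0,YAW-np.pi/2,1)
p=box([.02,.097,.18]);move_l(p,R,feed=.02,until_force=12);
for i in range(4):
    sleep(.12);print(sense()["position"],sense()["wrist_force"])
p[2]=.24;move_l(p,R,feed=.15);sleep(.1);print(sense()["wrist_force"])
w,wd=camera("wrist");S=sense();T=np.eye(4);T[:3,:3]=S["tcp_rot"];T[:3,3]=S["position"];cw=camera_params("wrist");M=T@cw["tool_from_camera"]
cv2.imwrite("pics/f.png",w[:,:,::-1])
m=cv2.inRange(cv2.cvtColor(w,cv2.COLOR_RGB2HSV),(5,120,60),(16,255,255));m[:150]=0;m[300:]=0;m[:,:240]=0;m[:,400:]=0
v,u=np.nonzero(m);P=[]
for a,b in zip(u,v):
    o,r=wray(cw,T,a,b);k=wd[b,a]/(M[:3,2]@r);P.append(tobox(o+r*k))
P=np.array(P);print(len(u),u.min(),u.max(),v.min(),v.max(),np.percentile(P,[10,50,90],axis=0))
s,ds=camera("scene");c=camera_params("scene");m=cv2.inRange(cv2.cvtColor(s,cv2.COLOR_RGB2HSV),(5,150,60),(16,255,255))
v,u=np.nonzero(m);P=np.array([tobox(dep(c,ds,a,b)) for a,b in zip(u,v)]);P=P[(abs(P[:,0]-.02)<.04)&(abs(P[:,1]-.1)<.02)&(P[:,2]>.15)];print(len(P),np.percentile(P,[10,50,90],axis=0))
print(sense()["time_s"])
E
python3 press4.py
```

```text
[0.6602 0.1639 0.183 ] [-4.49   -2.3824 14.3509]
[0.6602 0.1638 0.1829] [-3.4777 -3.3471 13.3273]
[0.6602 0.1639 0.1829] [-4.0625 -3.3771 14.8108]
[0.6602 0.1638 0.1829] [-4.2342 -2.1037 13.9927]
[ 0.1297 -0.6192 -0.4681]
1903 277 362 195 217 [[-0.0049  0.0943  0.1945]
 [ 0.0182  0.1008  0.1954]
 [ 0.0407  0.107   0.1963]]
72 [[0.0008 0.0939 0.1937]
 [0.0246 0.0976 0.1952]
 [0.0462 0.1011 0.1973]]
13.0833
```

View pics/f.png

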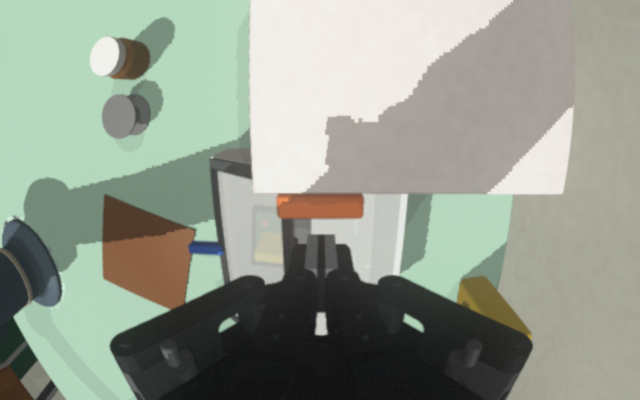

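The gate is home: it stopped hard at 14 N held for about 0.5 s, and the handle top reads 0.195 in both the wrist and scene views. The closed tips sit 12 mm behind the reported TCP instead of 25 mm ahead, so the grasp point is at tool x≈−31 mm. I'll use that for the door.

```bash
cat >> h.py <<'E'
G=-0.031
def tcp(g,R): return np.asarray(g)-G*R[:,0]
def tabpt(th,px=-.131,pz=-.079):
    r=np.hypot(px,pz);an=-np.arctan2(-pz,-px)+th
    return box([-r*np.cos(an),0.001,.144+r*np.sin(an)])
E
cat > door.py <<'E'
from rig import *
from h import *
np.set_printoptions(precision=4,suppress=True)
R=ori(0,YAW,1)
move_l(box([.0,.08,.33]),feed=.3)
p=tabpt(0)
movep(tcp(p+[0,0,.09],R),R)
command_gripper(.045,30)
w,_=camera("wrist");cv2.imwrite("pics/g.png",w[:,:,::-1])
b=sense()["wrist_force"]
print("contact?",move_l(tcp(p+[0,0,.002],R),R,feed=.12,until_force=8),sense()["position"],sense()["wrist_force"]-b)
w,_=camera("wrist");cv2.imwrite("pics/g2.png",w[:,:,::-1])
print(sense()["time_s"])
E
python3 door.py
```

```text
contact? False [0.5033 0.079  0.0365] [ 0.114   0.0296 -0.1465]
16.2083
```

View pics/g2.png

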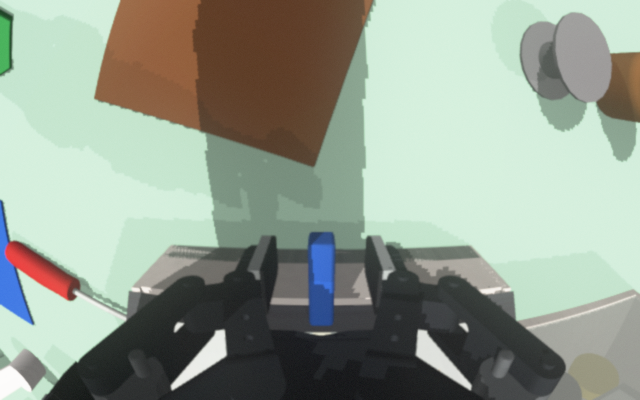

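The wrist view shows the tab (320,280) centred between the open pads. I'll close on it and swing the door along the arc.

```bash
cat > door2.py <<'E'
from rig import *
from h import *
np.set_printoptions(precision=3,suppress=True)
R=ori(0,YAW,1)
command_gripper(.0,30);print("gap",sense()["finger_gap"])
b=sense()["wrist_force"]
for th in np.r_[np.arange(.13,1.8,.13),1.82]:
    st=move_l(tcp(tabpt(th)+[0,0,.002],R),R,feed=.09,until_force=25)
    s=sense();print(round(th,2),st,s["finger_gap"],s["wrist_force"]-b)
    if st or s["finger_gap"]<.008: break
print(s["time_s"])
w,_=camera("wrist");cv2.imwrite("pics/h.png",w[:,:,::-1])
w,_=camera("scene");cv2.imwrite("pics/h2.png",w[:,:,::-1])
E
python3 door2.py
```

```text
gap 0.011499869067963337
0.13 False 0.011813469575566261 [ 1.475  1.627 -2.174]
0.26 False 0.011534055237504772 [ 2.985  2.837 -1.781]
0.39 False 0.011386497329355523 [ 2.922  2.543 -2.041]
0.52 False 0.011388902597919215 [ 1.781  2.877 -2.621]
0.65 False 0.011094901167723164 [ 1.629  3.841 -2.992]
0.78 False 0.011075575850061872 [ 1.056  3.654 -2.74 ]
0.91 False 0.0112685100674006 [ 0.369  4.282 -2.698]
1.04 False 0.011101250508835026 [-0.121  4.177 -2.231]
1.17 False 0.011462328025214493 [ 0.425  3.206 -2.742]
1.3 False 0.011424750706507376 [-1.563  4.185 -3.267]
1.43 False 0.011321965054421266 [-0.109  4.121 -4.438]
1.56 False 0.011365339893620648 [-0.426  3.972 -3.255]
1.69 False 0.011268965172408975 [ 0.024  3.184 -3.832]
1.82 False 0.011386130963721427 [ 0.262  4.967 -4.494]
21.7333
```

View pics/h2.png

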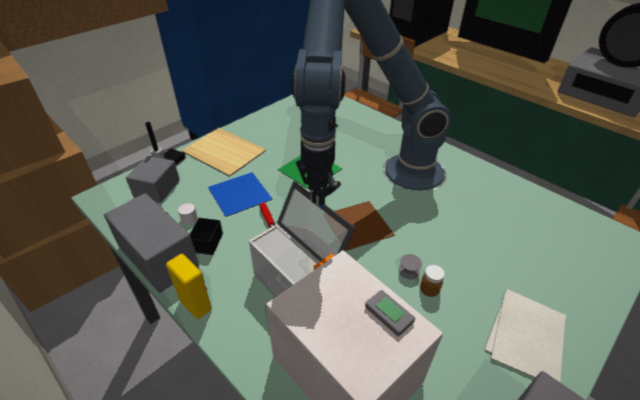

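View pics/h.png

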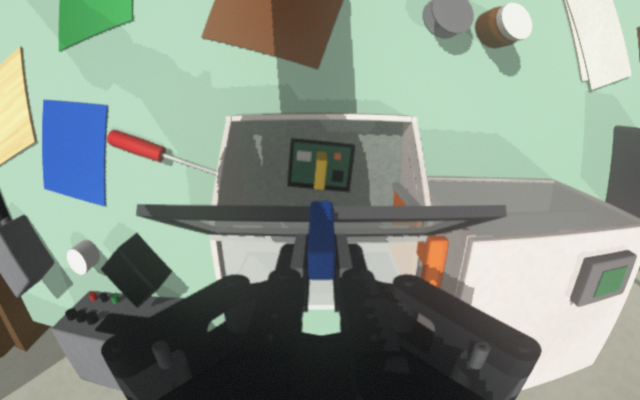

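The wrist view shows the door standing open and the carrier in the chamber at (321,165), with the fin at (321,170). I'll measure it here, release the tab and take a second view.

```bash
cat > look.py <<'E'
from rig import *
from h import *
np.set_printoptions(precision=4,suppress=True)
cw=camera_params("wrist")
def grab(name):
    S=sense();T=np.eye(4);T[:3,:3]=S["tcp_rot"];T[:3,3]=S["position"]
    w,wd=camera("wrist");cv2.imwrite(name,w[:,:,::-1]);return T,w,wd
def show(T,w,wd,name):
    M=T@cw["tool_from_camera"]
    m=cv2.inRange(cv2.cvtColor(w,cv2.COLOR_RGB2HSV),(18,110,70),(32,255,255))
    n,l,st,ce=cv2.connectedComponentsWithStats(m)
    for i in range(1,n):
        if st[i,4]<80: continue
        u,v=ce[i];P=[]
        for y,x in zip(*np.nonzero(l==i)):
            o,r=wray(cw,T,x,y);k=wd[y,x]/(M[:3,2]@r);P.append(o+r*k)
        P=np.array(P)
        if np.linalg.norm(np.median(P,0)[:2]-[.59,.07])>.1: continue
        Q=np.array([tobox(p) for p in P]); print("yellow",st[i],ce[i],"box pct",np.percentile(Q,[5,50,95],axis=0))
        top=P[P[:,2]>np.percentile(P[:,2],97)-.006]
        r=cv2.minAreaRect((top[:,:2]*1000).astype(np.float32));print(" top",len(top),top.mean(0),r)
        np.save(name,P)
if __name__=="__main__":
    T,w,wd=grab("pics/i1.png");show(T,w,wd,"pics/i1.npy")
    command_gripper(.045,30)
    R=ori(0,YAW,1)
    s=sense()["position"];move_l(s+[0,0,.07],R,feed=.2)
    p=box([-.165,0,.25]);R2=ori(.55,YAW,1)
    p=box([-.13,0.0,.20])
    movep(tcp(box([-.20,0,.33]),R2),R2)
    T,w,wd=grab("pics/i2.png");show(T,w,wd,"pics/i2.npy");print(sense()["time_s"])
    s,_=camera("scene");cv2.imwrite("pics/i3.png",s[:,:,::-1])
E
python3 look.py
```

```text
yellow [313 152  14  38 404] [320.2079 170.9134] box pct [[-0.0587 -0.0058  0.0378]
 [-0.0459 -0.0003  0.0849]
 [-0.0272  0.0052  0.0865]]
 top 326 [0.5902 0.0712 0.0882] ((562.3827514648438, 75.65442657470703), (11.858270645141602, 92.49056243896484), 81.09075927734375)
yellow [316 128  11  43 398] [320.6658 149.4422] box pct [[-0.0594 -0.0066  0.0322]
 [-0.0574  0.0002  0.0746]
 [-0.0304  0.0057  0.0859]]
 top 168 [0.589  0.0711 0.0847] ((590.6365966796875, 71.0198745727539), (12.262336730957031, 33.1424560546875), 85.44020080566406)
23.7417
```

View pics/i2.png

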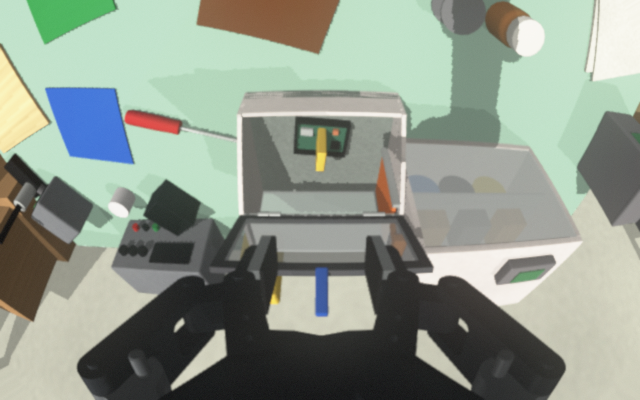

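View pics/i3.png

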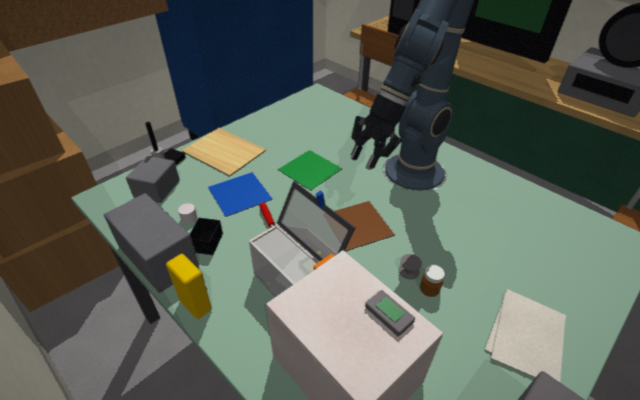

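The two wrist views agree on the fin: top centre (0.590, 0.071, 0.085), 33×12 mm, yaw ≈ −0.08. Before moving I'll check IK along the grasp, lift, transport and place path.

```bash
cat > path.py <<'E'
from h import *
FIN=np.array([.5906,.0712,.070]);FY=-.078;TI=.55
def b(dx,z): # shift along box x from fin
    p=FIN+RB[:,0]*dx;p[2]=z;return p
MAT=np.array([.531,-.356])
E
python3 - <<'E'
from rig import *
from path import *
np.set_printoptions(precision=3,suppress=True)
for TI in(.45,.55,.65):
  for MY in(-.6,-.3,-.078):
    w=[(b(-.157,.33),FY),(FIN,FY),(b(-.007,.105),FY),(b(-.047,.16),FY),(b(-.15,.22),FY),(np.r_[MAT,.2],MY),(np.r_[MAT,.058],MY)]
    print(TI,MY)
    for p,y in w: print("  ",inverse_kinematics(tcp(p,ori(TI,y,1)),ori(TI,y,1)))
E
```

```text
0.45 -0.6
   [ 0.071 -0.179 -0.412  2.169  0.165  0.731  1.042]
   [-0.164  0.458 -0.118  2.172  1.168  0.214  0.117]
   [-0.163  0.385 -0.124  2.169  0.884  0.253  0.399]
   [ 0.029  0.255 -0.372  2.199  0.764  0.378  0.509]
   [ 0.146 -0.011 -0.54   2.316  0.442  0.468  0.738]
   [ 0.331  0.299  0.212  2.006 -0.07   0.395  1.549]
   [ 0.853  0.563 -0.44   2.068  1.242  0.276  0.329]
0.45 -0.3
   [ 0.071 -0.179 -0.412  2.169  0.165  0.731  1.042]
   [-0.164  0.458 -0.118  2.172  1.168  0.214  0.117]
   [-0.163  0.385 -0.124  2.169  0.884  0.253  0.399]
   [ 0.029  0.255 -0.372  2.199  0.764  0.378  0.509]
   [ 0.146 -0.011 -0.54   2.316  0.442  0.468  0.738]
   [-0.002  0.37   0.732  2.012 -0.813  0.551  2.556]
   [ 1.066  0.617 -0.631  2.045  1.047  0.25   0.894]
0.45 -0.078
   [ 0.071 -0.179 -0.412  2.169  0.165  0.731  1.042]
   [-0.164  0.458 -0.118  2.172  1.168  0.214  0.117]
   [-0.163  0.385 -0.124  2.169  0.884  0.253  0.399]
   [ 0.029  0.255 -0.372  2.199  0.764  0.378  0.509]
   [ 0.146 -0.011 -0.54   2.316  0.442  0.468  0.738]
   [ 0.378  0.333  0.308  1.967 -0.665  0.
[... 1690 characters left out ...]
.842 -1.181  2.247  1.936  0.948 -0.361]
   [ 0.607  0.719 -1.177  2.247  1.836  0.858 -0.328]
   [ 0.202  0.278 -0.617  2.31   1.629  0.411 -0.354]
   [ 0.509 -0.036 -0.94   2.42   1.053  0.318  0.106]
   [ 1.404  0.465 -0.993  2.066  0.954  0.258  0.995]
   [ 1.464  0.927 -1.174  2.14   1.944  0.573  0.261]
0.65 -0.078
   [ 0.135 -0.252 -0.502  2.282  0.323  0.514  0.867]
   [ 0.597  0.842 -1.181  2.247  1.936  0.948 -0.361]
   [ 0.607  0.719 -1.177  2.247  1.836  0.858 -0.328]
   [ 0.202  0.278 -0.617  2.31   1.629  0.411 -0.354]
   [ 0.509 -0.036 -0.94   2.42   1.053  0.318  0.106]
   [ 1.311  0.422 -0.784  2.03  -0.186  0.246  2.319]
   [ 1.52   0.946 -1.172  2.096  1.725  0.421  0.709]
```

```bash
sed -i 's/TI=.55/TI=.5/' path.py
cat > grab.py <<'E'
from rig import *
from path import *
np.set_printoptions(precision=3,suppress=True)
R=ori(TI,FY,1)
movep(tcp(FIN-R[:,0]*.20,R),R)
print(sense()["joint_pos"])
command_gripper(.045,30)
b0=sense()["wrist_force"]
try:
    print(move_l(tcp(FIN-R[:,0]*.06,R),R,feed=.12,until_force=8))
    print(move_l(tcp(FIN,R),R,feed=.08,until_force=8))
except Unreachable as e: print("U",e)
s=sense();print(s["position"],tcp(FIN,R),s["joint_pos"],s["wrist_force"]-b0,s["time_s"])
w,_=camera("wrist");cv2.imwrite("pics/j.png",w[:,:,::-1])
E
python3 grab.py
```

```text
[ 0.159  0.038 -0.521  2.22   0.494  0.48   0.741]
False
False
[0.605 0.07  0.043] [0.605 0.07  0.043] [-0.099  0.462 -0.208  2.198  1.539  0.253 -0.247] [-0.078 -0.802  0.214] 26.725
```

View pics/j.png

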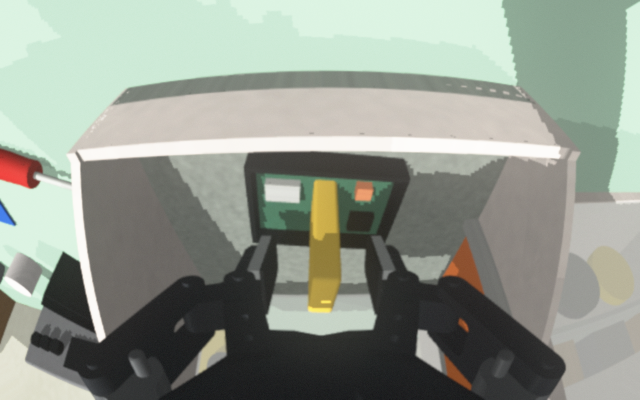

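The fin (323,245) is between the pads, nearly centred. I'll close and lift.

```bash
cat > lift.py <<'E'
from rig import *
from path import *
np.set_printoptions(precision=3,suppress=True)
R=ori(TI,FY,1)
b0=sense()["wrist_force"]
command_gripper(0,40);print("gap",sense()["finger_gap"],sense()["wrist_force"]-b0)
for p in(b(0,.08),b(-.007,.105),b(-.047,.16)):
    try: st=move_l(tcp(p,R),R,feed=.08,until_force=15)
    except Unreachable as e: print("U",e);break
    s=sense();print(st,s["finger_gap"],s["wrist_force"]-b0,s["joint_pos"],s["time_s"])
    if st: break
w,_=camera("wrist");cv2.imwrite("pics/k.png",w[:,:,::-1])
w,_=camera("scene");cv2.imwrite("pics/k2.png",w[150:350,180:450,::-1])
E
python3 lift.py
```

```text
gap 0.011541703003363496 [-2.261  0.867  4.02 ]
False 0.011391259379681998 [-0.879  0.155 -1.679] [-0.096  0.444 -0.211  2.194  1.447  0.254 -0.155] 27.4417
False 0.011238737385911704 [-0.649  1.123 -0.895] [-0.064  0.392 -0.253  2.194  1.256  0.277  0.037] 27.9167
False 0.011561607546705535 [-0.937  0.403 -1.976] [ 0.042  0.252 -0.397  2.229  0.957  0.35   0.313] 28.9167
```

View pics/k.png

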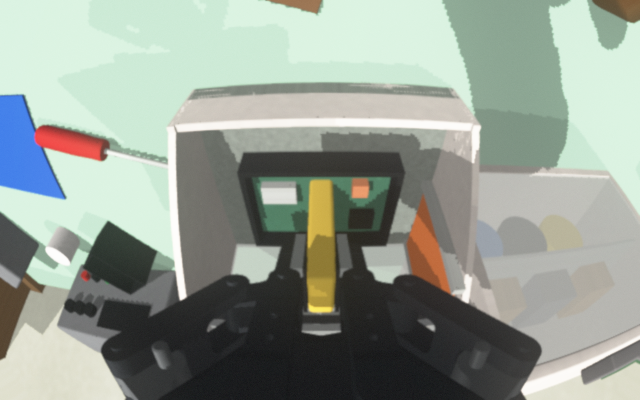

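View pics/k2.png

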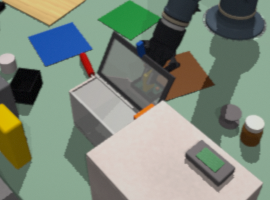

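The carrier is held level (tray at (320,195)). Next I'll carry it out and over to the mat.

```bash
cat > carry.py <<'E'
from rig import *
from path import *
np.set_printoptions(precision=3,suppress=True)
from scipy.spatial.transform import Rotation as Ro
def go(p,y,f):
    R=ori(TI,y,1)
    st=move_l(tcp(p,R),R,feed=f,until_force=15)
    s=sense();print(st,s["finger_gap"],s["wrist_force"],s["joint_pos"],s["time_s"]);return st
go(b(-.13,.21),FY,.12)
for MY in(-.6,-.45,-.3):
    try:
        A=b(-.13,.21);Bp=np.r_[MAT,.2]
        for k in(.25,.5,.75,1): go(A+(Bp-A)*k,FY+(MY-FY)*k,.15)
        print("ok",MY);break
    except Unreachable as e: print("U",MY,k,e)
w,_=camera("wrist");cv2.imwrite("pics/l.png",w[:,:,::-1])
E
python3 carry.py
```

```text
False 0.01174568710609064 [-0.731  0.438 -1.25 ] [ 0.118  0.034 -0.518  2.326  0.636  0.407  0.555] 29.975
False 0.011324520221192772 [ 0.579 -0.476 -0.959] [ 0.271  0.045 -0.4    2.32   0.533  0.348  0.776] 30.875
False 0.011725763740123414 [ 0.56  -0.82  -1.564] [ 0.425  0.102 -0.309  2.264  0.436  0.316  0.976] 31.775
False 0.011638655526697617 [-1.033 -0.558 -1.456] [ 0.57   0.191 -0.254  2.162  0.368  0.317  1.112] 32.675
False 0.011316951282062308 [ 0.482  0.293 -1.477] [ 0.679  0.298 -0.211  2.021  0.334  0.348  1.178] 33.575
ok -0.6
```

View pics/l.png

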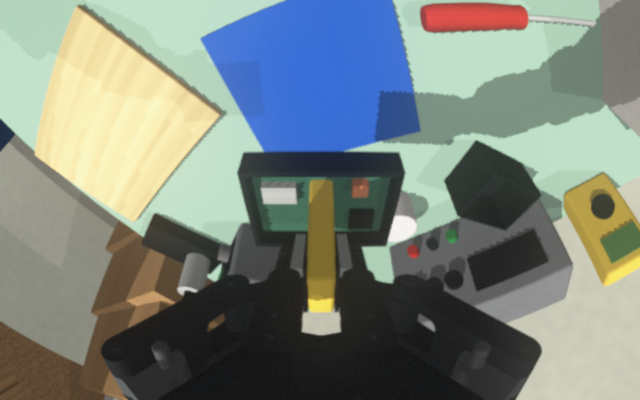

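```bash
cat > place.py <<'E'
from rig import *
from path import *
np.set_printoptions(precision=3,suppress=True)
R=ori(TI,-.6,1)
try:
    print(move_l(tcp(np.r_[MAT,.062],R),R,feed=.1,until_force=10))
    s=sense();b0=s["wrist_force"];print(s["position"]+G*R[:,0],s["joint_pos"],s["time_s"])
    for z in np.arange(.060,.049,-.0015):
        st=move_l(tcp(np.r_[MAT,z],R),R,feed=.02,until_force=4)
        s=sense();print(z,st,(s["position"]+G*s["tcp_rot"][:,0])[2],s["wrist_force"]-b0)
        if st or (s["wrist_force"]-b0)[2]>3: break
except Unreachable as e: print("U",e)
sc,_=camera("scene");cv2.imwrite("pics/m.png",cv2.resize(sc[120:270,150:350,::-1],None,fx=4,fy=4,interpolation=2))
E
python3 place.py
```

```text
U the arm cannot follow that straight line within its joint ranges
```

View pics/m.png

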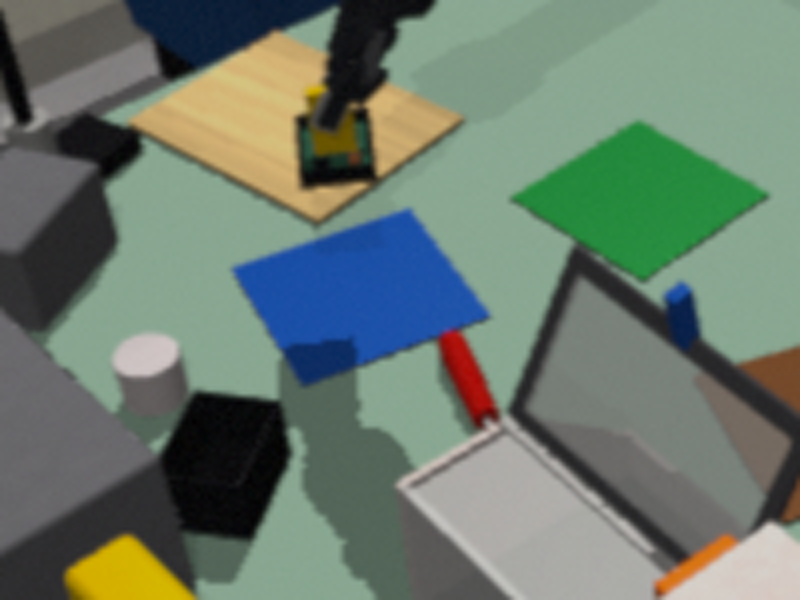

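Run:
```python
from rig import *
from path import *
np.set_printoptions(precision=3,suppress=True)
q0=sense()["joint_pos"];u=MAT/np.linalg.norm(MAT);print(q0)
for off in(-.02,0,.02):
  for MY in(-1.2,-.9,-.75,-.6,-.45,-.3,0):
    R=ori(TI,MY,1);out=[]
    for z in(.2,.12,.056):
        q=inverse_kinematics(tcp(np.r_[MAT+u*off,z],R),R);out.append(None if q is None else round(np.abs(q-q0).max(),2))
    print(off,MY,out,q)
```

```text
[ 0.679  0.297 -0.211  2.021  0.334  0.348  1.178]
-0.02 -1.2 [np.float64(0.88), np.float64(1.01), np.float64(1.25)] [ 0.064  0.561  0.373  2.113  0.836  0.235 -0.072]
-0.02 -0.9 [np.float64(0.51), np.float64(0.7), np.float64(1.39)] [ 1.274  0.892 -1.184  2.101  1.68   0.981 -0.209]
-0.02 -0.75 [np.float64(0.28), np.float64(0.69), np.float64(1.32)] [ 1.086  0.655 -0.805  2.126  1.626  0.565 -0.139]
-0.02 -0.6 [np.float64(0.04), np.float64(0.71), np.float64(1.32)] [ 0.781  0.529 -0.348  2.15   1.657  0.211 -0.112]
-0.02 -0.45 [np.float64(0.28), np.float64(0.68), np.float64(1.27)] [ 1.025  0.585 -0.606  2.135  1.606  0.256  0.165]
-0.02 -0.3 [np.float64(0.55), np.float64(0.64), np.float64(1.17)] [ 1.211  0.662 -0.807  2.114  1.5    0.299  0.491]
-0.02 0 [np.float64(0.97), np.float64(0.9), np.float64(0.84)] [ 1.408  0.796 -1.016  2.058  1.177  0.365  1.198]
0 -1.2 [np.float64(0.85), np.float64(0.97), np.float64(1.13)] [0.065 0.584 0.387 2.068 0.719 0.239 0.05 ]
0 -0.9 [np.float64(0.49), np.float64(0.66), np.float64(1.35)] [ 1.266  0.916 -1.184  2.056  1.674  0.992 -0.171]
0 -0.75 [np.fl
[... 650 characters left out ...]
0.133]
0.02 -0.9 [np.float64(0.47), np.float64(0.63), np.float64(1.26)] [ 0.469  0.552 -0.047  2.054  1.257  0.254 -0.085]
0.02 -0.75 [np.float64(0.25), np.float64(0.55), np.float64(1.21)] [ 0.659  0.559 -0.242  2.059  1.403  0.257 -0.029]
0.02 -0.6 [np.float64(0.04), np.float64(0.4), np.float64(1.13)] [ 0.845  0.585 -0.432  2.055  1.461  0.264  0.122]
0.02 -0.45 [np.float64(0.27), np.float64(0.37), np.float64(1.11)] [ 1.028  0.635 -0.624  2.043  1.441  0.287  0.355]
0.02 -0.3 [np.float64(0.53), np.float64(0.41), np.float64(1.04)] [ 1.201  0.713 -0.82   2.023  1.378  0.34   0.638]
0.02 0 [np.float64(0.94), np.float64(0.89), np.float64(0.61)] [ 1.26   0.739 -0.823  1.973  0.819  0.28   1.511]
```

```bash
cat > place.py <<'E'
from rig import *
from path import *
np.set_printoptions(precision=3,suppress=True)
u=MAT/np.linalg.norm(MAT);C=MAT+u*.015;MY=-.45
R=ori(TI,MY,1)
try:
    movep(tcp(np.r_[C,.13],R),R);s=sense();print(s["joint_pos"],s["finger_gap"],s["time_s"])
    for z in(.115,.1,.09,.08,.07,.062):
        print(z,move_l(tcp(np.r_[C,z],R),R,feed=.06,until_force=10),sense()["joint_pos"])
except Unreachable as e: print("U",e)
s=sense();print(s["position"]+G*s["tcp_rot"][:,0],s["joint_pos"],s["wrist_force"],s["time_s"])
E
python3 place.py
```

```text
[ 0.893  0.453 -0.434  2.028  0.627  0.239  1.086] 0.01129254296976919 34.0667
0.115 False [ 0.89   0.475 -0.435  2.035  0.744  0.218  0.976]
0.1 False [ 0.921  0.51  -0.475  2.042  0.937  0.216  0.797]
0.09 False [ 0.933  0.531 -0.492  2.046  1.055  0.216  0.688]
0.08 False [ 0.94   0.552 -0.502  2.05   1.166  0.216  0.584]
0.07 False [ 0.944  0.571 -0.508  2.054  1.271  0.216  0.484]
0.062 False [ 0.944  0.586 -0.509  2.057  1.353  0.216  0.408]
[ 0.544 -0.364  0.062] [ 0.944  0.586 -0.509  2.057  1.353  0.216  0.408] [ 0.422 -0.365 -0.829] 36.1
```

```bash
cat > place2.py <<'E'
from rig import *
from path import *
np.set_printoptions(precision=3,suppress=True)
u=MAT/np.linalg.norm(MAT);C=MAT+u*.015;MY=-.45
R=ori(TI,MY,1);b0=sense()["wrist_force"]
try:
    for z in np.arange(.060,.0485,-.0015):
        st=move_l(tcp(np.r_[C,z],R),R,feed=.02,until_force=5)
        s=sense();f=s["wrist_force"]-b0;print(z,st,(s["position"]+G*s["tcp_rot"][:,0])[2],f,s["joint_pos"][5])
        if st or f[2]>3.5: break
except Unreachable as e: print("U",e)
sc,_=camera("scene");cv2.imwrite("pics/n.png",cv2.resize(sc[120:270,150:350,::-1],None,fx=4,fy=4,interpolation=2))
w,_=camera("wrist");cv2.imwrite("pics/n2.png",w[:,:,::-1]);print(s["time_s"])
E
python3 place2.py
```

```text
0.06 False 0.06034733447181834 [-0.085  0.429 -1.096] 0.21607113471338982
0.058499999999999996 False 0.05848941492240196 [-0.444  0.253 -0.967] 0.21614444143685985
0.056999999999999995 False 0.05685322784025005 [-0.705  0.27  -0.98 ] 0.216115489416047
0.055499999999999994 False 0.05533136121637694 [-0.585 -0.228 -0.016] 0.2161045858566122
0.05399999999999999 False 0.054479885964089834 [-1.221  1.121  2.542] 0.21602555516118996
0.05249999999999999 False 0.05448077845672952 [-7.898  3.151 15.543] 0.21642816006208135
37.6
```

View pics/n.png

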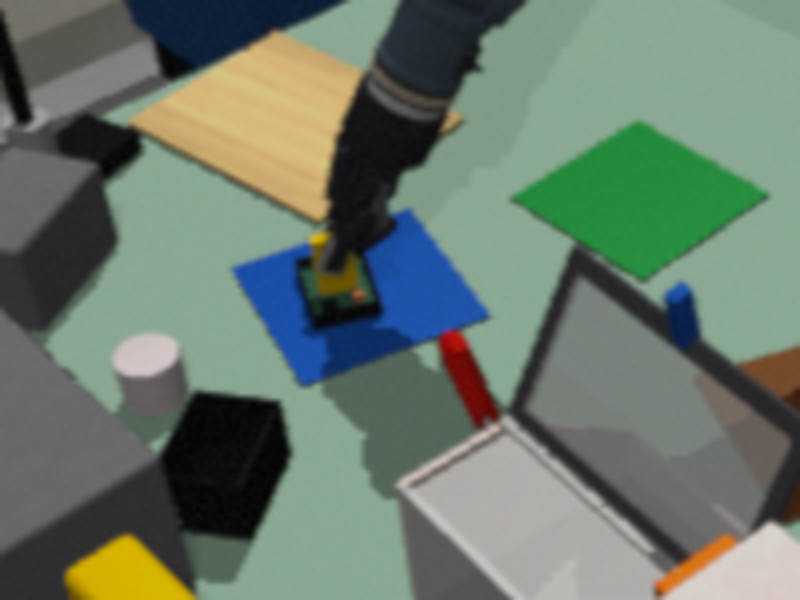

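View pics/n2.png

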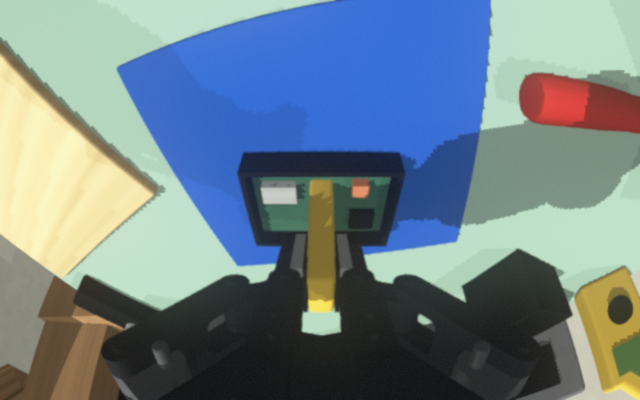

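The tray is on the mat at (340,290), touching at the expected height of 0.054. I'll ease off the pressure, release and back away along the tool axis.

```bash
cat > rel.py <<'E'
from rig import *
from path import *
np.set_printoptions(precision=3,suppress=True)
u=MAT/np.linalg.norm(MAT);C=MAT+u*.015;MY=-.45
R=ori(TI,MY,1)
g=np.r_[C,.0542]
move_l(tcp(g,R),R,feed=.03);print(sense()["wrist_force"])
command_gripper(.045,30);print(sense()["wrist_force"],sense()["joint_pos"])
for d in(.08,.18):
    try: print(move_l(tcp(g-R[:,0]*d,R),R,feed=.1,until_force=8))
    except Unreachable as e: print("U",e)
t,dt=camera("top");cv2.imwrite("pics/o1.png",t[:,:,::-1]);np.save("pics/o1.npy",dt)
t,_=camera("scene");cv2.imwrite("pics/o2.png",t[:,:,::-1])
t,_=camera("wrist");cv2.imwrite("pics/o3.png",t[:,:,::-1]);print(sense()["position"],sense()["time_s"])
E
python3 rel.py
```

```text
[-3.928  2.138  7.972]
[-0.803  1.602 -0.575] [ 0.945  0.602 -0.511  2.06   1.434  0.218  0.331]
False
False
[ 0.479 -0.333  0.184] 40.6167
```

View pics/o1.png

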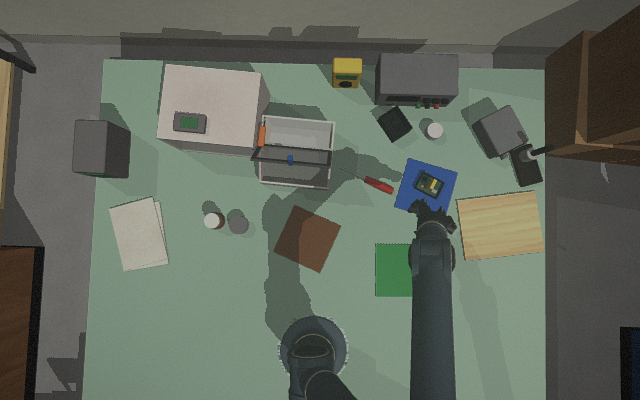

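View pics/o2.png

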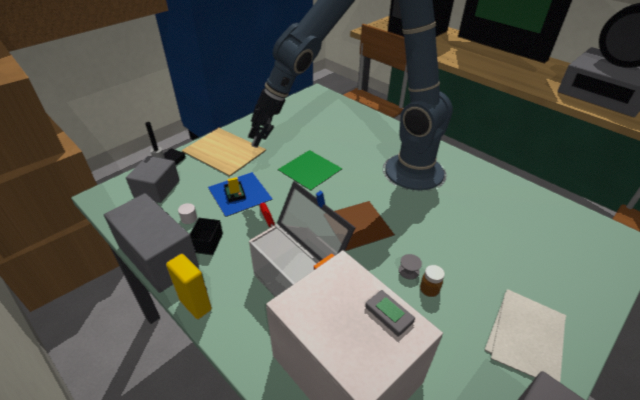

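View pics/o3.png

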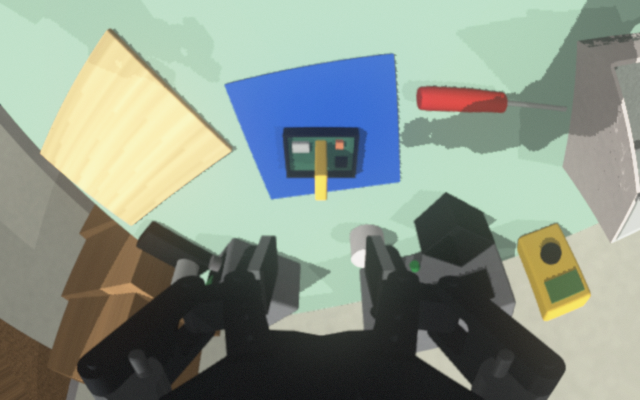

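All three views show the carrier upright and wholly on the mat (top view (429,183)) and the door standing open. Before handing in I'll check the gate, the door angle, and whether any bystander moved.

Run:
```python
from rig import *
from h import *
np.set_printoptions(precision=4,suppress=True)
s,ds=camera("scene");t,dt=camera("top");c=camera_params("scene");ct=camera_params("top")
for img,cc,dd in((s,c,ds),(t,ct,dt)):
    hsv=cv2.cvtColor(img,cv2.COLOR_RGB2HSV)
    for nm,lo,hi in(("gate",(5,150,60),(16,255,255)),("tab",(105,120,40),(125,255,255))):
        v,u=np.nonzero(cv2.inRange(hsv,lo,hi));P=np.array([tobox(dep(cc,dd,a,b)) for a,b in zip(u,v)])
        k=(abs(P[:,0]-.02)<.05)&(abs(P[:,1]-.1)<.02)&(P[:,2]>.15) if nm=="gate" else (abs(P[:,0]+.05)<.12)&(abs(P[:,1])<.03)&(P[:,2]>.2)
        Q=P[k];print(nm,len(Q),np.percentile(Q,[10,50,90],axis=0) if len(Q) else "")
        if nm=="tab" and len(Q): m=np.median(Q,0);print("door",np.arctan2(m[2]-.144,-m[0])+np.arctan2(79,128))
a=cv2.imread("pics/top0.png");d=cv2.absdiff(a,t[:,:,::-1]).max(2)
for nm,(x,y) in dict(bin=(394,123),jar=(213,220),reel=(238,222),tin=(434,130),screw=(375,184),yel=(347,72)).items(): print(nm,np.percentile(d[y-14:y+14,x-14:x+14],[50,95,99]))
m=cv2.inRange(cv2.cvtColor(t,cv2.COLOR_RGB2HSV),(0,0,0),(180,255,45));
Z=[dep(ct,dt,u,v) for u in range(405,450) for v in range(165,205)];Z=np.array(Z);Z=Z[(Z[:,2]>.015)&(Z[:,2]<.09)&(np.linalg.norm(Z[:,:2]-[.544,-.364],axis=1)<.08)];print("carrier",Z.mean(0),Z[:,2].max(),cv2.minAreaRect((Z[:,:2]*1000).astype(np.float32)))
print(sense()["time_s"])
```

```text
gate 76 [[-0.0009  0.0929  0.1934]
 [ 0.0221  0.0967  0.1952]
 [ 0.0439  0.1004  0.1967]]
tab 92 [[-0.0555  0.0004  0.2635]
 [-0.0488  0.0053  0.2839]
 [-0.0428  0.0071  0.3004]]
door 1.7883981393870023
gate 111 [[-0.0047  0.0926  0.1921]
 [ 0.018   0.0994  0.1953]
 [ 0.0412  0.1057  0.1986]]
tab 39 [[-0.0633 -0.0038  0.2763]
 [-0.0572 -0.      0.2993]
 [-0.0474  0.0048  0.3031]]
door 1.7707173719019602
bin [ 5. 11. 16.]
jar [ 6. 11. 12.]
reel [ 5. 10. 11.]
tin [ 6. 10. 13.]
screw [ 8. 55. 58.]
yel [ 6. 11. 13.]
carrier [ 0.544  -0.3654  0.0314] 0.07406853747563491 ((551.2649536132812, -368.2708435058594), (80.9195785522461, 74.06129455566406), 63.91328811645508)
40.7167
```

Run:
```python
import cv2,numpy as np
for n in("top0","o1"):
    h=cv2.cvtColor(cv2.imread(f"pics/{n}.png"),cv2.COLOR_BGR2HSV)
    m=cv2.inRange(h,(0,150,40),(4,255,255))|cv2.inRange(h,(174,150,40),(180,255,255));m[:160]=0;m[215:]=0;m[:,:340]=0;m[:,410:]=0
    v,u=np.nonzero(m);print(len(u),u.mean(),v.mean(),u.min(),u.max(),v.min(),v.max())
from rig import *
finish_job()
```

```text
<stdin>:5: RuntimeWarning: Mean of empty slice.
  ret = ret.dtype.type(ret / rcount)
Traceback (most recent call last):
ValueError: zero-size array to reduction operation minimum which has no identity
```

Run:
```python
import cv2,numpy as np
for n in("top0","o1"):
    b,g,r=cv2.split(cv2.imread(f"pics/{n}.png").astype(int))
    m=(r>1.6*g)&(r>1.6*b);m[:160]=0;m[215:]=0;m[:,:340]=0;m[:,410:]=0
    v,u=np.nonzero(m);print(len(u),len(u) and (u.mean(),v.mean(),u.min(),u.max(),v.min(),v.max()))
```

```text
168 (np.float64(378.7142857142857), np.float64(184.1904761904762), np.int64(364), np.int64(393), np.int64(176), np.int64(192))
200 (np.float64(379.195), np.float64(184.935), np.int64(364), np.int64(393), np.int64(176), np.int64(193))
```

The screwdriver's handle outline hasn't moved; the difference was a shadow. Handing in.

```bash
python3 -c "
from rig import *
print(finish_job(), sense()['time_s'])"
```

```text
the job is handed in; nothing more can be done
the job is handed in; nothing more can be done
```

The job is handed in, and my last checks showed everything as asked; the clock read 40.7 s at my last check, just before hand-in.

**What I did:** With the outer door shut, I pressed the gate handle from about 12 mm raised down to a hard stop. The push was about 14 N, held for about 0.5 s. I then swung the door open by its tab, lifted the carrier out level through the mouth at 0.5 rad tilt, and set it on the blue mat under force guard before releasing.

**Last checks, after release:**
- **Gate:** the handle top read 0.195 m in both fixed views, so the gate was still fully home.
- **Door:** it stood open at about 1.78 rad.
- **Carrier:** it was upright with its centre at about (0.544, −0.365), roughly 15 mm from the mat's centre and wholly on it.
- **Other things on the bench:** unmoved in the top view. The screwdriver area looked different at first, but its handle outline hadn't moved and the change was a shadow.

**What disagreed or failed:**
- **Fingertip offset:** the closed fingertips were about 12 mm behind the reported TCP, not 25 mm ahead as the text says. My first press therefore stopped short and made no contact. I measured the offset with the cameras and the handle contact, and used that from then on.
- **Set-down:** the first straight descent to the mat was refused as unreachable, so I lowered the carrier at a different yaw. Joint 6 came within 0.006 rad of its lower limit there.
- **Contact force:** it reached about 15 N at touchdown, and I eased it to about 8 N before opening the fingers.

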